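# Pack a tea gift set into its presentation tray

## Task

Pack the tea set into the wooden presentation tray: the wide cup without a handle, the narrow tall cup, the square stoppered caddy and the oblong bamboo box each go upright and flat into the nest whose outline and size fit it, set down gently and not dropped. The cup with a handle and the round caddy do not belong to this set: leave them standing where they are.

Things in the scene. Friction and masses are not known exactly. Their poses are not given: they have to be found in the camera images.
- wide_cup_center (a point): Wide handleless tea cup of white porcelain, brown rim, open at the top: 60 mm across the rim, 57 mm at 14 mm above its foot, 40 mm at the foot, 50 mm high, wall 3.5 mm, about 0.1 kg. Stands upright and loose on the table. The point is on its axis, half-way up; z up.
- narrow_cup_center (a point): Narrow tall handleless cup of white porcelain, brown rim, open at the top: 40 mm in diameter (39 mm at 10 mm above its foot, 32 mm at the foot), 64 mm high, wall 3 mm, about 0.07 kg. Stands upright and loose on the table. The point is on its axis, half-way up; z up.
- square_caddy_center (a point): Square tea caddy, white porcelain with a thin brown band: body 46 x 46 mm and 66 mm high, on it a fixed round brown stopper 32 mm across and 14 mm high; 80 mm high in all, about 0.22 kg. Its x and y are square to the body's sides. Stands upright and loose on the table. The point is on its axis, half-way up; z up.
- oblong_box_center (a point): Closed oblong bamboo tea box, 80 mm long (its x), 36 mm wide (its y), 48 mm high (z), about 0.13 kg; plain top, both ends alike. Stands upright and loose on the table. The point is on its axis, half-way up; z up.
- handled_cup_center (a point): Look-alike, to be left alone: a cup like the wide one (60 mm across, 50 mm high) but with a 9 mm thick brown loop handle that reaches 60 mm from the axis in its +x direction. Stands upright and loose on the table. The point is on its axis, half-way up; z up.
- round_caddy_center (a point): Look-alike, to be left alone: a round caddy, 46 mm in diameter, body 66 mm high, with the same brown stopper; 80 mm high in all. Stands upright and loose on the table. The point is on its axis, half-way up; z up.
- nest_wide: Large round nest, 78 mm inner diameter, for the wide handleless cup. One of four in the wooden tray (242 x 210 mm inside, rim top 13 mm above the table), 2 x 2 in any order, centres 116 mm apart along x, 104 mm along y. Fixed. Origin: centre of its floor, 8 mm above the table; z up, x, y along the tray's sides. Its wall, 4 mm thick, stands 5 mm above that floor: keep fingertips above it.
- nest_narrow: Small round nest, 58 mm inner diameter, for the narrow tall cup. One of four in the wooden tray (242 x 210 mm inside, rim top 13 mm above the table), 2 x 2 in any order, centres 116 mm apart along x, 104 mm along y. Fixed. Origin: centre of its floor, 8 mm above the table; z up, x, y along the tray's sides. Its wall, 4 mm thick, stands 5 mm above that floor: keep fingertips above it.
- nest_square: Square nest, 62 x 62 mm inside, for the square caddy. One of four in the wooden tray (242 x 210 mm inside, rim top 13 mm above the table), 2 x 2 in any order, centres 116 mm apart along x, 104 mm along y. Fixed. Origin: centre of its floor, 8 mm above the table; z up, x, y along the tray's sides. Its wall, 4 mm thick, stands 5 mm above that floor: keep fingertips above it.
- nest_oblong: Oblong nest, 98 mm (along its x) by 54 mm (along its y) inside, for the bamboo box. One of four in the wooden tray (242 x 210 mm inside, rim top 13 mm above the table), 2 x 2 in any order, centres 116 mm apart along x, 104 mm along y. Fixed. Origin: centre of its floor, 8 mm above the table; z up, x, y along the tray's sides. Its wall, 4 mm thick, stands 5 mm above that floor: keep fingertips above it.

How it is judged:
By the outcome, as a careful person would: the job done as asked, in the order asked, and still so for the second after the job is handed in, with the robot touching nothing.
It also fails if it takes over 128 s, if anything falls off the work surface, if the arm or the gripper's body presses on something with over 40 N, if the wrist force passes 120 N, or if a joint passes its speed limit or range.

## Robot

A 6-joint arm with a two-finger parallel gripper is mounted at the origin on the work surface. World frame = base frame: x ahead of the robot, y to its left, z up, the work surface at z = 0. Lengths are in mm, angles in rad, forces in N, time in s.
With the tool pointing down it reaches from about 400 to 925 mm from the base axis. Payload 3.4 kg.
Tool frame: the origin (TCP) lies on the front face of the gripper's body, between the roots of the fingers; the fingertips stand 73 mm ahead of it and the grasp point (between the pads) lies 54 mm ahead of it; z points along the fingers, y is the line along which they close (so a half turn about z gives the same grasp; the last joint's range is limited). The gripper opens to 85 mm and grips with 20 to 120 N. Pads are 22 mm wide; open, the fingers measure 114 mm over their backs; the gripper's body (76 mm by 85 mm) begins 54 mm behind the grasp point. The pads swing forward as they close: fully open they stand 13 mm farther back than shut.
Start: joints at [1.062, 0.307, 1.506, -0, 1.328, -0.073], TCP at [242.751, 521.252, 303.905] pointing down, gripper open.
Joint ranges: [-3.12, 3.12], [-1.05, 2.28], [0.14, 2.33], [-1.42, 4.57], [0.1, 2.73], [-2.68, 2.68]. Speed limits (rad/s): [2.57, 2.57, 3.14, 3.14, 3.14, 3.14].

## Interface

Orientations are given as a rotation vector (axis times angle).
In Python, from station import env gives the robot as it stands. Calls block until the motion is done:
- env.reach(position, orientation): joint-space move of the TCP to a pose.
- env.movel(position, rotation=None, v=150, max_force=None): straight line of the TCP; rotation=None keeps the orientation; v is the mean speed in mm/s. With max_force (N) it stops when the force on the tool has changed by that much, and returns True; else False.
- env.move_j(angles): joint-space move.
- env.gripper_to(opening, grasp_force=None): opening from 0.0 (shut) to 1.0 (fully open); grasp_force is the grip in N (None keeps the last); returns when the fingers have stopped.
- env.sleep(seconds).
- env.solve_ik(position, orientation): joint angles nearest the present ones, or None.
- env.observe(): the state.
- env.capture(name): name is "scene" or "top"; returns a dict with "color" (420x560x3 uint8, red, green, blue), "z_map" (420x560 float32, mm along the optical axis (not along the pixel's ray), 0 where there is no reading), "K" (3x3 intrinsics, pixels), "k1" (the pictures are not rectified: a ray, as slopes to the right and down, at radius r is drawn at 1 + k1 r^2 times it, then the intrinsics apply), "R" (3x3) and "t" (3): a world point X has camera coordinates R X + t. Camera axes: x right, y down, z forward; pixel columns grow to the right and rows downward; lengths in mm; the calibration is good to about 2 mm. A picture is of the moment at which its call begins.
A pose or a line that the arm cannot do raises env.PlanningError and nothing moves.
- env.sign_off(): hands the job in; it is judged then, once.
Trained networks look in a picture, given as the dict that the camera call returned (one of the last four; its "shot" number tells which), for a name from the list of things; names that differ only in an ending like _2 or _b are one class to them, and where a whole thing is asked for, a point or a joint stands for the part that bears it (a point fixed in the world has none). Each returns a list of dicts, best first, with "p" (0 to 1); they miss things now and then, are a little off and sometimes report something else, mostly with a low value. They report only what shows in the picture. A call takes as long as a camera call.
- env.silhouettes(target, picture): "pixels" (420x560 bool, what is visible of it) and "centre" ([column, row] in pixels, amid what is visible of it).
The state is a dict: "time_s": time; "joint_positions": joint angles; "qvel": joint speeds; "effort": joint torques, N m; "tool_pos": TCP position; "tcp_rot": TCP orientation; "force": force on the tool from outside, world axes, zero at the start; "torque": the same for the moment, N m; "opening": opening from 0.0 (shut) to 1.0 (fully open); "gripper_force": force on a finger pad.
Only numpy, scipy, OpenCV 4.12 (cv2) and the standard library are available. Lean on these libraries where they do the work, as an engineer would, in place of code of your own. Each camera call takes 0.05 s, during which the arm holds its last target. There are 200 camera calls.

## Working session

There is one attempt and no reset: what is moved stays moved. The work goes in short steps, each a Python script; the robot and the scene stay as the last script left them, time stands still between calls to the robot, and variables do not carry over. Pictures are saved under pics/ and viewed, at most 14 in all, crops included, and the job is handed in when it is done.

```bash
mkdir -p pics; ls; python3 - <<'E'
from station import env
import cv2,numpy as np
for n in("scene","top"):
    c=env.capture(n); cv2.imwrite(f"pics/{n}0.png",c["color"][:,:,::-1]); print(n,c["K"],c["k1"],c["R"],c["t"],c["shot"])
print(env.observe())
E
```

```text
pics
scene [[417.20542814   0.         282.97100087]
 [  0.         417.20542814 204.75036578]
 [  0.           0.           1.        ]] -0.03816700835665077 [[-0.70968325  0.70451213  0.00351415]
 [ 0.59679239  0.60380876 -0.52844472]
 [-0.37441759 -0.37293115 -0.84896044]] [ 415.31187804 -269.36003789 1220.8020519 ] 1
top [[530.55566451   0.         274.04830999]
 [  0.         530.55566451 206.5966118 ]
 [  0.           0.           1.        ]] -0.10308844977456944 [[-0.02710008 -0.99962152 -0.0047324 ]
 [-0.99574523  0.02741149 -0.08797752]
 [ 0.08807394  0.00232807 -0.99611122]] [   8.22149717  547.52407447 1181.63828481] 2
{'time_s': 0.1, 'joint_positions': array([ 1.06145168e+00,  3.07514631e-01,  1.50754446e+00, -2.18244174e-05,
        1.32840550e+00, -7.34648189e-02]), 'qvel': array([-1.60892202e-03, -2.14386190e-03, -1.31922296e-03,  7.95962596e-04,
        1.07418664e-03,  5.29586306e-05]), 'effort': array([ 8.71388547e-04, -4.58528101e+01, -2.52606994e+01,  2.26694178e-04,
        5.48444252e-03,  1.77864149e-05]), 'tool_pos': array([242.53813612, 520.80054819, 303.06296694]), 'tcp_rot': array([-6.79150938e-01, -3.06677339e+00,  2.82556859e-03]), 'force': array([-0.63294823,  0.00864736, -0.10222764]), 'torque': array([-0.09237957, -0.02045783,  0.01217607]), 'gripper_force': 0.0, 'opening': 1.0012044231273194}
```

View pics/top0.png

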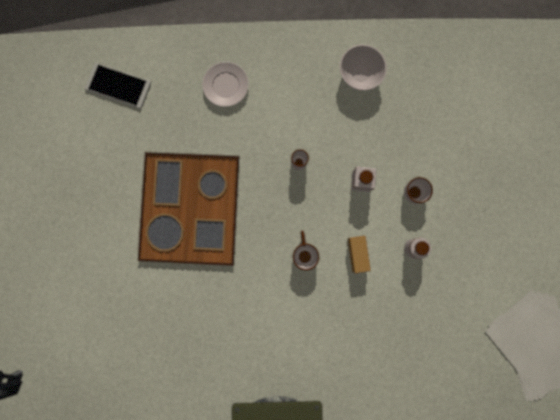

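View pics/scene0.png

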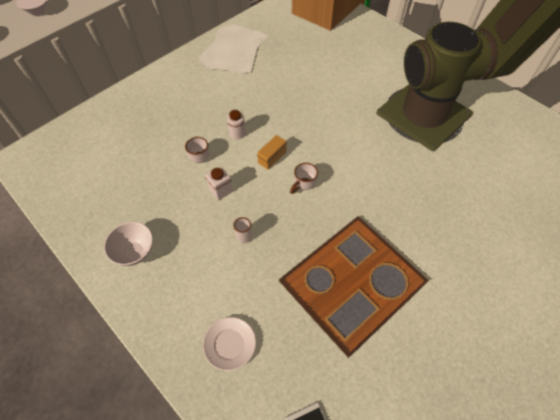

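The top view shows the oblong nest at (168,183), narrow nest (212,184), wide nest (165,233) and square nest (209,235). The objects are the narrow cup (300,158), square caddy (364,177), wide cup (418,190), box (359,254), handled cup (306,256) and round caddy (421,249). The scene view agrees with this layout. Next I'll locate everything metrically.

```bash
cat > h.py <<'E'
from station import env
import cv2, numpy as np
from scipy.spatial.transform import Rotation as Rn
from scipy.optimize import least_squares
def cloud(c, mask=None):
    K=c["K"]; v,u=np.nonzero((c["z_map"]>0) & (True if mask is None else mask))
    d=np.array([c["k1"],0,0,0,0.])
    n=cv2.undistortPoints(np.stack([u,v],1).astype(np.float64)[:,None],K,d)[:,0]
    z=c["z_map"][v,u].astype(float)
    P=np.c_[n*z[:,None],z]
    return (P-c["t"])@c["R"]
def onplane(c, mask, h):
    v,u=np.nonzero(mask); d=np.array([c["k1"],0,0,0,0.])
    n=cv2.undistortPoints(np.stack([u,v],1).astype(np.float64)[:,None],c["K"],d)[:,0]
    D=np.c_[n,np.ones(len(n))]@c["R"]; o=-c["R"].T@c["t"]
    return o+D*((h-o[2])/D[:,2])[:,None]
def rect(P):
    (x,y),(w,h),a=cv2.minAreaRect(P[:,:2].astype(np.float32))
    if w<h: w,h,a=h,w,a+90
    return np.round([x,y,w,h,(a+90)%180-90],1)
def down(a): # tool down, closing line at world angle a
    y=np.array([np.cos(a),np.sin(a),0]); z=np.array([0,0,-1.])
    return Rn.from_matrix(np.c_[np.cross(y,z),y,z]).as_rotvec()
E
python3 - <<'E'
from h import *
H=dict(wide_cup_center=50,narrow_cup_center=64,square_caddy_center=80,oblong_box_center=48,handled_cup_center=50,round_caddy_center=80,nest_wide=8,nest_narrow=8,nest_square=8,nest_oblong=8)
for n in("top","scene"):
    c=env.capture(n); P=cloud(c); 
    print(n,"table z",np.percentile(P[:,2],[5,50,90]))
    for k,h in H.items():
        for s in env.silhouettes(k,c)[:2]:
            if s["p"]<.3: continue
            m=s["pixels"]; Q=cloud(c,m); top=Q[Q[:,2]>np.percentile(Q[:,2],97)-8] if h>8 else Q
            print(k,round(s["p"],2),np.round(s["centre"]),m.sum(),"z",np.round(np.percentile(Q[:,2],[3,50,97])),"top",rect(top),"pl",rect(onplane(c,m,h)) if h==8 or n=="top" else "")
E
```

```text
top table z [-740.52079624    1.75373584    6.94883749]
wide_cup_center 0.58 [418. 192.] 593 z [ 4. 20. 55.] top [ 574.2 -333.    57.7   56.5   16.3] pl [ 573.2 -331.4   61.9   58.6  -47.3]
narrow_cup_center 0.59 [299. 158.] 301 z [ 3. 36. 69.] top [651.6 -66.7  39.4  38.4  27.2] pl [648.4 -67.2  45.   39.9  -1.7]
square_caddy_center 0.67 [362. 181.] 628 z [ 1. 67. 84.] top [ 603.7 -208.4   30.7   29.7   71.1] pl [ 597.9 -202.6   57.4   57.    -2.7]
oblong_box_center 0.72 [359. 252.] 650 z [19. 49. 53.] top [ 434.4 -193.3   78.9   36.6    7. ] pl [ 433.9 -190.2   79.1   42.1    7.3]
handled_cup_center 0.73 [305. 253.] 627 z [ 2. 12. 54.] top [438.8 -68.3  73.2  56.   36. ] pl [441.5 -67.2  80.4  56.3  32.7]
round_caddy_center 0.92 [416. 245.] 462 z [ 9. 69. 84.] top [ 443.7 -324.5   30.7   30.5   61.6] pl [ 444.1 -314.1   57.2   43.3   88.1]
nest_wide 0.59 [306. 253.] 601 z [ 3. 13. 54.] top [442.8 -66.8  79.7  55.   30.8] pl [442.3 -69.   82.3  57.1  32. ]
nest_narrow 0.81 [210. 185.] 639 z [ 6. 11. 17.] top [605.2 133.7  64.9  64.   62.7] pl [606.  134.2  64.9  64.5  62.4]
nest_squ
[... 762 characters left out ...]
8  68.6  60.6 -28.4] pl 
handled_cup_center 0.52 [352. 252.] 901 z [ 6. 10. 15.] top [489.5 139.8  76.2  75.7  88.8] pl 
round_caddy_center 0.8 [237. 122.] 452 z [ 3. 56. 82.] top [ 442.6 -325.3   31.5   29.6   65.6] pl 
nest_wide 0.66 [384. 280.] 1105 z [ 6.  9. 15.] top [497.6 245.5  85.1  85.  -41. ] pl [495.5 244.7  86.4  83.8 -45. ]
nest_narrow 0.82 [317. 278.] 686 z [ 6. 10. 15.] top [605.6 133.6  66.7  65.8  18.6] pl [603.8 132.5  67.4  65.5  43.7]
nest_square 0.95 [354. 250.] 854 z [ 6. 10. 15.] top [487.6 140.4  76.9  74.   -5.1] pl [487.1 140.7  74.3  73.3  -4.7]
nest_oblong 0.63 [351. 313.] 1421 z [ 6.  9. 15.] top [613.4 237.3 106.9  63.5  -4.2] pl [612.  237.2 108.1  63.5  -4.3]
```

```bash
python3 - <<'E'
from h import *
for n in("top","scene"):
    c=env.capture(n); P=cloud(c)
    if n=="top": P[:,2]-=3
    def near(x,y,r,a,b): return P[(np.hypot(P[:,0]-x,P[:,1]-y)<r)&(P[:,2]>a)&(P[:,2]<b)]
    print(n,"caddy body top",rect(near(603,-209,40,60,70)),"upper",rect(near(603,-209,40,40,72)), "stop",rect(near(603,-209,40,74,84)))
    print("narrow",rect(near(651,-67,35,55,70)),"wide",rect(near(573,-334,42,42,56)))
    img=cv2.resize(c["color"][150:210,330:400] if n=="top" else c["color"][155:205,190:250],None,fx=6,fy=6,interpolation=2)
    cv2.imwrite(f"pics/caddy_{n}.png",img[:,:,::-1])
Z=250
for nm,x,y in [("wide",573,-333.7),("narrow",651,-67),("caddy",603,-209.2),("box",435.2,-194.1),("nw",496.8,245.5),("nn",605.6,133.9),("ns",489.8,141.7),("no",612.6,237.7)]:
    out=[]
    for a in range(0,360,30):
        q=[env.solve_ik([x,y,z],down(np.radians(a))) for z in (Z,83)]
        out.append((a,None if any(k is None for k in q) else round(float(q[0][5]),2)))
    print(nm,out)
E
```

```text
top caddy body top [ 603.8 -209.    46.6   46.2   -7.5] upper [ 604.  -208.7   47.5   46.8   -7.3] stop [ 603.5 -209.3   31.3   29.2   86.4]
narrow [651.7 -66.4  39.6  38.2  27.4] wide [ 574.8 -334.    60.1   57.3  -47. ]
scene caddy body top [ 602.1 -210.3   48.5   46.3   81.2] upper [ 602.  -209.8   49.6   47.    82. ] stop [ 601.  -210.4   31.5   29.2   46.9]
narrow [650.7 -67.4  38.1  36.6  72.5] wide [ 572.9 -333.8   59.6   59.    64.1]
wide [(0, -0.59), (30, -1.11), (60, -1.64), (90, -2.16), (120, None), (150, None), (180, 2.55), (210, 2.03), (240, 1.5), (270, 0.98), (300, 0.46), (330, -0.07)]
narrow [(0, -0.17), (30, -0.69), (60, -1.21), (90, -1.74), (120, -2.26), (150, None), (180, None), (210, 2.45), (240, 1.93), (270, 1.4), (300, 0.88), (330, 0.36)]
caddy [(0, -0.4), (30, -0.92), (60, -1.45), (90, -1.97), (120, -2.49), (150, None), (180, None), (210, 2.22), (240, 1.69), (270, 1.17), (300, 0.65), (330, 0.12)]
box [(0, -0.51), (30, -1.03), (60, -1.56), (90, -2.08), (120, -2.6), (150, None), (180, 2.63), (210, 2.11), (240, 1.59), (270, 1.06), (300, 0.54), (330, 0.02)]
nw [(0, 0.38), (30, -0.14), (60, -0.66), (90, -1.19), (120, -1.71), (150, -2.24), (180, None), (210, None), (240, 2.48), (270, 1.95), (300, 1.43), (330, 0.91)]
nn [(0, 0.15), (30, -0.37), (60, -0.9), (90, -1.42), (120, -1.94), (150, -2.47), (180, None), (210, None), (240, 2.24), (270, 1.72), (300, 1.2), (330, 0.67)]
ns [(0, 0.2), (30, -0.32), (60, -0.85), (90, -1.37), (120, -1.9), (150, -2.42), (180, None), (210, None), (240, 2.29), (270, 1.77), (300, 1.25), (330, 0.72)]
no [(0, 0.31), (30, -0.22), (60, -0.74), (90, -1.26), (120, -1.79), (150, -2.31), (180, None), (210, None), (240, 2.4), (270, 1.88), (300, 1.35), (330, 0.83)]
```

View pics/caddy_top.png

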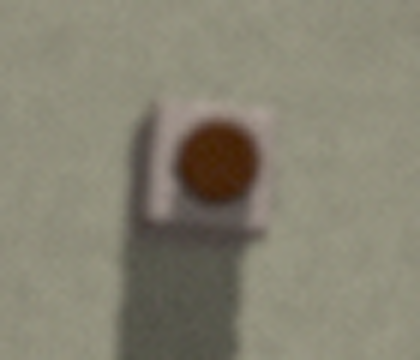

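```bash
cat >> h.py <<'E'
def job(pick, place, a1, a2, H, w, hi=270):
    """pick/place xy, closing angles (deg), TCP height above the foot, grip width"""
    r1,r2=down(np.radians(a1)),down(np.radians(a2)); o=min(1,(w+22)/85)
    env.gripper_to(1.0); env.reach([*pick,hi],r1)
    env.movel([*pick,H+45],v=200); env.movel([*pick,H],v=60)
    env.gripper_to(0.0,grasp_force=30); s=env.observe(); print("gripped",s["opening"],s["gripper_force"],s["tool_pos"],s["time_s"])
    env.movel([*pick,H+25],v=60); env.movel([*pick,hi],v=200)
    s=env.observe(); print("lifted",s["opening"],s["gripper_force"],s["force"])
    env.reach([*place,hi],r2); env.movel([*place,H+8+25],v=180); env.sleep(.3)
    hit=env.movel([*place,H+8-4],v=15,max_force=5); s=env.observe(); print("down",hit,s["tool_pos"],s["force"],s["opening"])
    env.gripper_to(o); env.sleep(.2)
    env.movel([*place,H+60],v=80); env.movel([*place,hi],v=250); print(env.observe()["time_s"])
YAW=-3.9; N=dict(wide=(496.8,245.5),narrow=(605.6,133.9),square=(489.8,141.7),oblong=(612.6,237.7))
E
python3 - <<'E'
from h import *
job((573.2,-333.7),N["wide"],0,0,84,60)
c=env.capture("scene"); cv2.imwrite("pics/after1.png",c["color"][:,:,::-1])
E
```

```text
gripped 0.6934069469061533 32.174624367034994 [ 573.46280458 -333.90358171   84.91022166] 6.85
lifted 0.6942344710681461 32.58294441708131 [-0.38106837 -0.02605046 -2.31892232]
down True [496.79828899 245.51085332  92.8967024 ] [-0.04765319 -1.57104021  5.11043847] 0.6973001139413096
15.225
```

View pics/after1.png

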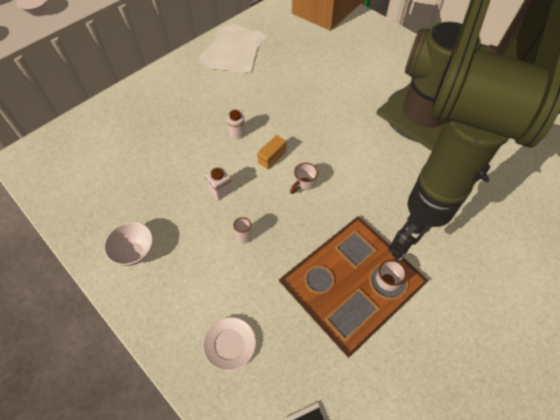

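The wide cup stands upright in the large round nest at about (391,277). It touched down exactly 8 mm above its pick height, so it is on the nest floor. Next, the other three in order.

```bash
python3 - <<'E'
from h import *
job((651.2,-67),N["narrow"],0,0,92,40)
job((603,-209.4),N["square"],-7.7,YAW,97,46)
c=env.capture("scene"); cv2.imwrite("pics/after3.png",c["color"][:,:,::-1])
E
```

```text
gripped 0.46046083172907826 30.109289176762104 [651.31377643 -66.99962915  92.51269531] 19.0083
lifted 0.46434761865842156 30.273841749876738 [-1.41703659 -0.19081729 -1.76418058]
down True [605.58969362 133.91901854 100.48690682] [-1.30469393 -0.88910524  5.7076767 ] 0.4585977253334917
26.025
gripped 0.531846811889914 32.31264531612396 [ 603.10879788 -209.45126359   97.50533807] 29.825
lifted 0.5332839983077724 31.867709755897522 [ 0.15282137  0.04954021 -3.19744447]
down True [489.83572014 141.71745696 105.46042115] [-1.22381296 -0.630423    5.90934524] 0.52794043109244
37.3083
```

View pics/after3.png

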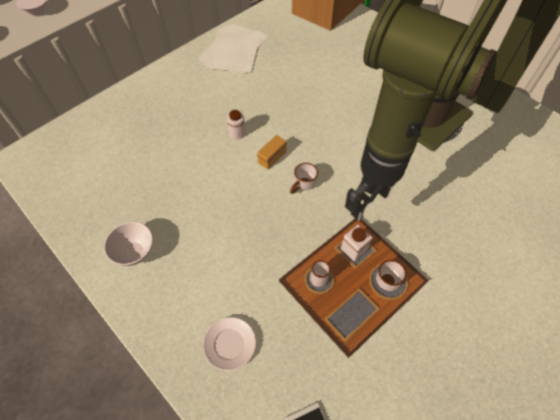

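The narrow cup (320,272) and square caddy (357,242) stand in their nests, and the wide cup has not moved. The box is next.

```bash
python3 - <<'E'
from h import *
job((435.2,-194.1),N["oblong"],97.3,90+YAW,84,36)
env.reach([400,-420,320],down(0.)) 
for n in("scene","top"):
    c=env.capture(n); P=cloud(c); cv2.imwrite(f"pics/end_{n}.png",c["color"][:,:,::-1])
    if n=="top": P[:,2]-=3
    for k,top in (("wide",58),("narrow",72),("square",74),("oblong",56)):
        x,y=N[k]; Q=P[(np.hypot(P[:,0]-x,P[:,1]-y)<50)&(abs(P[:,2]-top)<6)]
        print(n,k,N[k],rect(Q),round(np.median(Q[:,2]),1))
im=cv2.imread("pics/end_scene.png")[100:360,170:450]; cv2.imwrite("pics/end_crop.png",cv2.resize(im,None,fx=2.2,fy=2.2,interpolation=2))
E
```

```text
gripped 0.42067938363445656 30.353533029556274 [ 435.42368573 -194.2103101    84.37708137] 42.0667
lifted 0.42022672959844004 29.936375319957733 [-0.77368936  0.48282345 -2.47983143]
down True [612.59590581 237.69669774  92.42628094] [-0.68686493  0.60876417  4.16148786] 0.4199759417983898
50.0667
scene wide (496.8, 245.5) [498.6 244.7  59.6  59.2  78.9] 58.2
scene narrow (605.6, 133.9) [6.070e+02 1.331e+02 3.970e+01 3.830e+01 4.000e-01] 72.7
scene square (489.8, 141.7) [492.  139.8  46.8  45.8  -3.8] 74.0
scene oblong (612.6, 237.7) [612.8 237.1  81.   36.6  -4.8] 55.9
top wide (496.8, 245.5) [497.8 245.6  59.8  59.4 -33. ] 56.6
top narrow (605.6, 133.9) [606.5 133.   38.1  38.   -1.6] 71.6
top square (489.8, 141.7) [490.7 139.3  47.   45.8  88.6] 72.3
top oblong (612.6, 237.7) [612.3 237.9  80.1  36.5  -4.4] 54.5
```

View pics/end_crop.png

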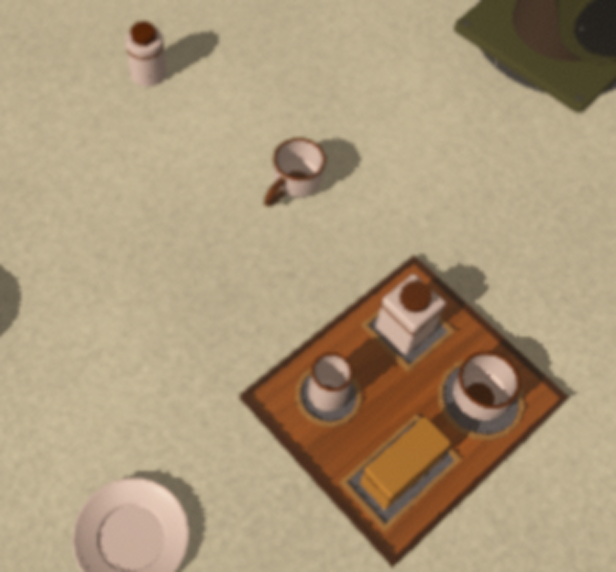

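View pics/end_top.png

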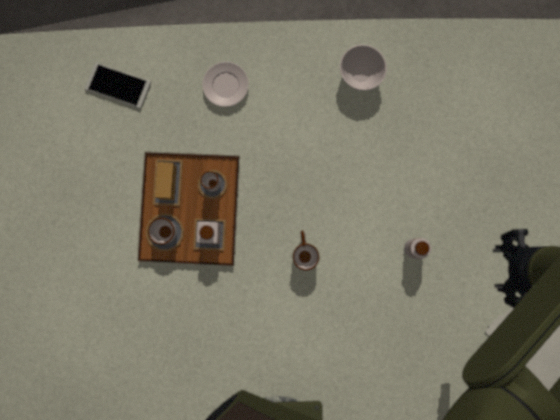

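All four pieces sit flat in their nests, with top heights as expected and centres within about 2 mm. The handled cup (306,256) and round caddy (421,249) are where they were, and the arm is clear.

```bash
python3 -c "
from station import env
print(env.sign_off())"
```

```text
the job is handed in; nothing more can be done
None
```

The job is handed in: all four tea-set pieces stand upright and flat in their matching nests, and the handled cup and round caddy were left where they stood.

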